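# Clear the biscuit stamping press and hold its lid at balance for cleaning

### The arm

A 6-joint arm with a two-finger parallel gripper is mounted at the origin on the work surface. World frame = base frame: x ahead of the robot, y to its left, z up, the work surface at z = 0. Lengths are in m, angles in degrees, forces in N, time in s.
With the tool pointing down it reaches from about 0.25 to 0.775 m from the base axis. Payload 8.9 kg.
Tool frame: the origin (TCP) lies between the finger pads; the fingertips stand 22 mm ahead of it and the grasp point (between the pads) lies 3 mm ahead of it; z points along the fingers, y is the line along which they close (so a half turn about z gives the same grasp; the last joint's range is limited). The gripper opens to 85 mm and grips with 20 to 120 N. Pads are 22 mm wide; open, the fingers measure 114 mm over their backs; the gripper's body (76 mm by 85 mm) begins 54 mm behind the grasp point. The pads swing forward as they close: fully open they stand 13 mm farther back than shut.
Start: joints at [-75.648, 16.656, -8.789, 64.555, 0, 82.019], TCP at [0.2, -0.486, 0.253] pointing down, gripper open.
Joint ranges: [-144.48, 144.48], [-52.06, 99.96], [-74.48, 78.29], [-112.23, 115.85], [-86.99, 84.42], [-180, 180]. Speed limits (degrees/s): [127.2, 127.2, 159.86, 180, 180, 180].

### API

Orientations are given as [roll, pitch, yaw] about the fixed x, y, z axes, in that order (R = Rz(yaw) Ry(pitch) Rx(roll)).
In Python, from rig import manip, imaging gives the robot as it stands.
- The arm moves only by the tool move_arm, never from a script. Its argument "commands" is a list of rows, each an object with "xyz": the shift along the tool's x, y, z as a fraction of full scale, a list of three; "yaw": the turn about the tool's z as a fraction of full scale. A call has 1 to 8 rows; each row shifts and turns the commanded pose from where the row before left it, along the tool's axes as they then stand; what a row does not reach is not made up. Full scale, the value 1, is 0.75 m for a shift and 90 degrees for a turn. A row lasts 1/12 s, in which the tool goes at most 41.7 mm and 7.16 degrees, less where a joint would pass 70% of its speed; a pose out of reach is approached as far as the arm can. A call with a number of a shift or a turn outside -1 to 1 is refused whole. A call with a gripper value outside its range is refused whole. "grip" is the closure, from 0 (fully open) to 1 (shut), set as the call begins (left out, the last holds). The fingers move at their own pace and stop on an object; "newtons" is the grip in N (left out, the last holds). Time passes only in rows, so rows that do not move let the fingers close. It gives the time, the measured TCP pose, the force, the opening and the grip force at its end, in the units of the state.
- manip.sense(): the state, without advancing time (a new reading comes with each control period).
- imaging.get_image(name): name is "side" or "top" or "wrist"; returns a dict with "pixels" (400x640x3 uint8, red, green, blue), "mtx" (3x3 intrinsics, pixels), "T" (4x4, takes a point from camera to world coordinates); the wrist camera has in their place "hand_eye" (4x4, takes a point from camera to tool coordinates, whose origin is the TCP and whose axes are the flange's). Camera axes: x right, y up, looking along -z (the intrinsics and any distortion apply to the point x, -y, -z); pixel columns grow to the right and rows downward; lengths in m; the calibration is good to about 2 mm. A picture is of the moment at which its call begins: read the wrist's pose just before it. There is no depth.
- manip.finish_job(): hands the job in; it is judged then, once.
The state is a dict: "clock": time; "qpos": joint angles; "joint_vel": joint speeds; "joint_torque": joint torques, N m; "tcp_pos": TCP position; "tcp_rot": TCP orientation; "wrist_force": force on the tool from outside, world axes, zero at the start; "wrist_torque": the same for the moment, N m; "gripper_width": finger opening in m; "finger_force": force on a finger pad.
Only numpy, scipy, OpenCV 4.12 (cv2) and the standard library are available. Lean on these libraries where they do the work, as an engineer would, in place of code of your own. Each camera call takes 0.05 s, during which the arm holds its last target. There are 200 camera calls.

### The job

Clear the biscuit stamping press for cleaning: with the lid still shut, push the red ejector tab all the way so that the brass stamping die comes out from under its blue guides onto the open end of its deck, and let the ejector spring back. Then take the lid by its red bar and swing it up to its balance point, standing straight up, without letting it drop either way. Finish while still gripping the bar and holding the lid still and upright there for a colleague to brush it; leave the die lying flat on its deck, and do not disturb the carton, biscuits, jar or brush.

Things in the scene. Friction and masses are not known exactly. Their poses are not given: they have to be found in the camera images.
- press: Hand stamping press, fixed to the table: white housing, x -65 to +85 mm and y -100 to +100 mm of this frame, 100 mm high. Origin on the table under the machine; x axis points from the lid's bar side (nearer the robot) to the hinge side, y left, z up. The aluminium die deck is on its right.
- deck_exit (a point): Point on the die deck's floor, 20 mm above the table, at x = -5, y = -160 mm of the press frame (axes parallel to it): where the blue guides end. The deck is 80 mm wide along x. The guides run from here 60 mm to -x, tops 42 mm above the table, overhanging the die's edges. The open end runs 121 mm to +x, with rims 12 mm high, 72 mm apart.
- lid_hinge (a point): Middle of the lid's hinge axis, which runs along the press's y axis, 70 mm towards +x of the press origin and 108 mm above the table.
- lid_bar (a point): Middle of the lid's round red grip bar: 12 mm diameter, parallel to the hinge and 185 mm from it, 120 mm free between its side arms, 49 mm clear gap to the lid plate's edge. It lies in the plane of the lid: lid shut, 108 mm above the table with nothing below it; lid upright, 293 mm above the table, straight above the hinge.
- lid (a joint): Lid angle, rad: 0 shut (level), grows as the bar swings up and over; 1.571 upright, the balance point; 2.4 fallen open on its stop. Steel plate 128 x 190 x 8 mm, lid about 0.5 kg. The hinge is free: let go on either side of balance, the lid falls shut or open. The bar may turn between the fingers.
- ejector (a joint): Ejector slide travel, m: 0 sprung back, 0.065 fully pressed (towards the press's +x). The spring pushes back with about 1.5 N at the start and 5 N fully pressed, and returns the slide when let go.
- ejector_tab (a point): Centre of the face to push of the red upright ejector tab (its face towards the press's -x), 80 mm above the table; at rest x = -78, y = -160 mm in the press frame. Tab 36 mm wide (y), 12 mm thick, top 110 mm and foot 35 mm above the table; the black slide at its foot reaches 33 mm farther to -x, 35 mm high.
- die: Brass stamping die, a disc of 56 mm diameter and 14 mm thick, about 0.12 kg; origin at the centre of its underside. It starts under the blue guides at about x = -29 mm, y = -160 mm of the press frame. Fully pressing the ejector brings its centre to about x = +33 mm, clear of the guides.
- carton: Bystander: cream and green biscuit carton 150 x 110 x 50 mm, left of the press; origin under its centre.
- biscuits: Bystander: stack of biscuits, 68 mm diameter, 60 mm high, front left of the press; origin under its centre.
- jar: Bystander: glass jar with a black cap, 60 mm diameter, 90 mm high, right of the die deck; origin under its centre.
- brush: Bystander: cleaning brush 200 mm long lying on the table right of the die deck; origin under its middle, x along its length.

How it is judged (in metres and radians):
On the way, in this order (a step that is already met when the one before it is completed fails the run):
1. with the lid shut, the ejector is pressed all the way and the die has come out from under the guides (value of joint ejector above 0.058 m and x of die in the frame of press above 0.024 m and value of joint lid below 0.1 rad), for 0.05 s.
2. the ejector has sprung back, the die lies on the open end of the deck and the lid is still shut (value of joint ejector below 0.008 m and value of joint lid below 0.1 rad and x of die in the frame of press between 0.024 and 0.095 m and y of die in the frame of press between -0.175 and -0.145 m and height (world z) of die below 0.026 m and angle between die's own z axis and vertical below 0.1 rad), for 0.1 s.
At the end, for the whole second after the job is handed in: Lid within 0.07 rad of upright (1.571), under 0.1 rad/s, held in the fingers (over 1 N); ejector within 8 mm of rest; die flat on the open end of the deck, its centre at x 24 to 95 mm and within 15 mm of the deck centre line (press frame) (value of joint lid between 1.501 and 1.641 rad and velocity of joint lid between -0.1 and 0.1 rad/s and contact force between the fingers and lid above 1 N and value of joint ejector below 0.008 m and x of die in the frame of press between 0.024 and 0.095 m and y of die in the frame of press between -0.175 and -0.145 m and height (world z) of die below 0.026 m and angle between die's own z axis and vertical below 0.1 rad); the arm keeps its last pose, push and grip.
It fails at once if the lid drops over backwards past its balance point (value of joint lid above 2 rad).
It fails at once if the lid is dropped and falls shut (velocity of joint lid below -2.5 rad/s).
It fails at once if a bystander is disturbed (distance of any of carton, biscuits, jar, brush from where it was at the start of the episode above 0.03 m).
It also fails if it takes over 56 s, if anything falls off the work surface, if the arm or the gripper's body presses on something with over 40 N, if the wrist force passes 120 N, or if a joint passes its speed limit or range.

## Working session

There is one attempt and no reset: what is moved stays moved. The work goes in short steps, Python scripts to look and compute and a tool call to move; the robot and the scene stay as the last step left them, time stands still between calls to the robot, and variables do not carry over. Pictures are saved under pics/ and viewed, at most 10 in all, crops included, and the job is handed in when it is done.

Besides the shell and the picture viewer there is one more tool, called after "Emit:" by a JSON object that holds its "name" and its "arguments". move_arm: Moves the arm, as the interface text tells. Shift numbers are shares of 0.75 m and turn numbers shares of 90 degrees, none past 1 either way. Its arguments: {"type":"object","properties":{"commands":{"type":"array","items":{"type":"object","properties":{"xyz":{"type":"array","items":{"type":"number","minimum":-1,"maximum":1}},"yaw":{"type":"number","minimum":-1,"maximum":1}}}},"grip":{"type":"number"},"newtons":{"type":"number"}},"required":["commands"]}

```bash
mkdir -p pics; ls
python3 - <<'E'
from rig import manip, imaging
import cv2, numpy as np, pickle
print(manip.sense())
for n in ("top","side"):
    d=imaging.get_image(n); pickle.dump(d,open(f"pics/{n}.pkl","wb"))
    cv2.imwrite(f"pics/{n}.png",d["pixels"][:,:,::-1]); print(n,{k:v for k,v in d.items() if k!="pixels"})
E
```

```text
pics
{'clock': 0.0, 'qpos': array([-7.56471579e+01,  1.66892616e+01, -8.82993546e+00,  6.45576813e+01,
        9.92219657e-04,  8.20192885e+01]), 'joint_vel': array([ 0.02685216, -0.04116088,  0.00321312, -0.04267471,  0.01023896,
       -0.0176055 ]), 'joint_torque': array([ 3.67106099e-03, -5.37146509e+01,  3.31370401e+01,  1.60408847e-02,
        5.53968084e-05,  3.22974458e-06]), 'tcp_pos': array([ 0.19940709, -0.48520155,  0.25273668]), 'tcp_rot': array([-1.79924004e+02, -1.16563811e-02,  2.23335452e+01]), 'wrist_force': array([ 0.56367284, -0.51589073, -0.19034672]), 'wrist_torque': array([-0.06133964, -0.03871123, -0.02160685]), 'finger_force': 0.0, 'gripper_width': 0.08529410486416782}
top {'mtx': array([[436.81354448,   0.        , 320.45005793],
       [  0.        , 436.81354448, 199.2048614 ],
       [  0.        ,   0.        ,   1.        ]]), 'T': array([[ 0.00826004,  0.99357863, -0.11284183,  0.44754974],
       [-0.99986282,  0.0065863 , -0.01519738,  0.05388418],
       [-0.01435658,  0.11295188,  0.99349673,  1.18013445],
       [ 0.        ,  0.        ,  0.        ,  1.        ]])}
side {'mtx': array([[451.22852942,   0.        , 320.18840063],
       [  0.        , 451.22852942, 204.41226784],
       [  0.        ,   0.        ,   1.        ]]), 'T': array([[-0.73663209,  0.36901147, -0.56674835, -0.15358592],
       [-0.67608604, -0.38104582,  0.63064392,  0.82712468],
       [ 0.01675775,  0.8477232 ,  0.53017408,  0.75186142],
       [ 0.        ,  0.        ,  0.        ,  1.        ]])}
```

View pics/top.png

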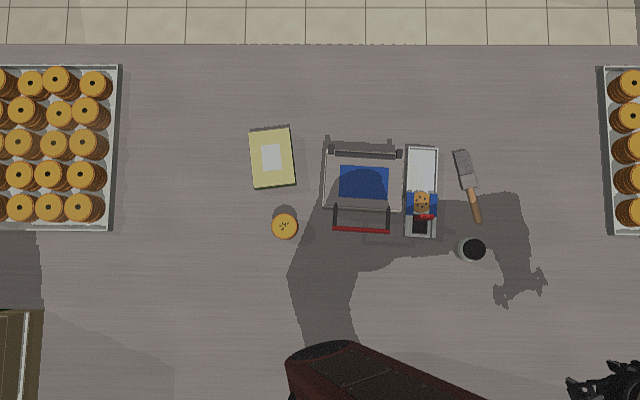

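View pics/side.png

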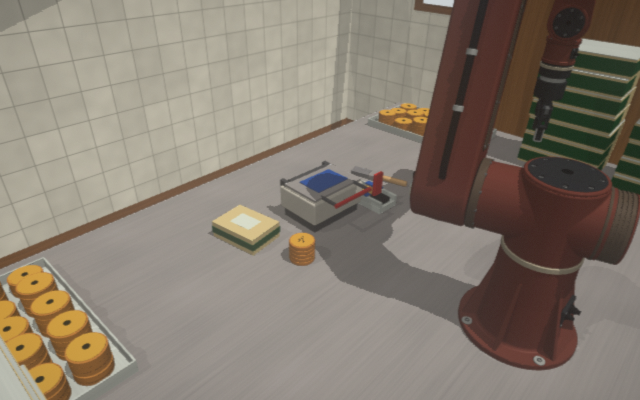

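The top view shows the red bar from about (333,230) to (389,233) and the red tab at (426,217). The deck's open end is at (422,165), the jar at (472,249) and the biscuits at (284,226). The side view agrees: the lid is shut and the tab stands upright at (377,183).

```bash
cat > h.py <<'E'
import numpy as np, cv2, pickle
def load(n): return pickle.load(open(f"pics/{n}.pkl","rb"))
def ray(d,u,v,z):
    K,T=d["mtx"],d["T"]; p=np.linalg.inv(K)@[u,v,1]; r=T[:3,:3]@[p[0],-p[1],-1]; o=T[:3,3]
    return o+r*(z-o[2])/r[2]
def proj(d,P):
    c=np.linalg.inv(d["T"])@[*P,1]; q=d["mtx"]@[c[0],-c[1],-c[2]]; return q[:2]/q[2]
def red(px):
    h=cv2.cvtColor(px,cv2.COLOR_RGB2HSV); 
    return (((h[...,0]<8)|(h[...,0]>172))&(h[...,1]>150)&(h[...,2]>70)).astype(np.uint8)
def blobs(m,a=25):
    n,l,s,c=cv2.connectedComponentsWithStats(m); return [(s[i],c[i],l==i) for i in range(1,n) if s[i][4]>=a]
E
python3 - <<'E'
from h import *
d=load("top")
for s,c,m in blobs(red(d["pixels"])):
    print(s,c); 
    ys,xs=np.nonzero(m)
    if s[1]<300:
        P=np.array([ray(d,x,y,.108) for x,y in zip(xs,ys)])
        r=cv2.minAreaRect(P[:,:2].astype(np.float32)*1000); print("z.108",r, P.mean(0))
h=cv2.cvtColor(d["pixels"],cv2.COLOR_RGB2HSV)
b=((h[...,0]>105)&(h[...,0]<130)&(h[...,1]>120)).astype(np.uint8)
for s,c,m in blobs(b):
    ys,xs=np.nonzero(m); P=np.array([ray(d,x,y,.112 if s[4]>800 else .042) for x,y in zip(xs,ys)])
    print("blue",s,cv2.minAreaRect(P[:,:2].astype(np.float32)*1000))
d=load("side")
for s,c,m in blobs(red(d["pixels"])):
    if s[0]<400 : print("side",s,c,ray(d,*c,.108))
E
python3 - <<'E'
import cv2
i=cv2.imread('pics/top.png')[110:270,230:500]; cv2.imwrite('pics/topc.png',cv2.resize(i,(800,474),interpolation=cv2.INTER_NEAREST))
E
```

```text
[420 214  14   5  58] [426.48275862 216.20689655]
z.108 ((529.6165161132812, -190.02914428710938), (9.826180458068848, 31.88657569885254), 0.4076802432537079) [ 0.52910713 -0.18997466  0.108     ]
[332 226  58   7 214] [360.61214953 229.1728972 ]
z.108 ((495.9911193847656, -28.309226989746094), (139.75184631347656, 9.446563720703125), 86.61520385742188) [ 0.49614098 -0.02862428  0.108     ]
blue [ 339  165   50   35 1526] ((613.288818359375, -35.141929626464844), (119.84810638427734, 78.86283111572266), 86.56116485595703)
blue [406 192   8  23 149] ((568.6234741210938, -161.3378143310547), (18.360244750976562, 56.39586639404297), 83.96778106689453)
blue [429 194   9  22 148] ((565.3471069335938, -222.4410400390625), (18.497234344482422, 55.42652130126953), 85.92906188964844)
```

View pics/topc.png

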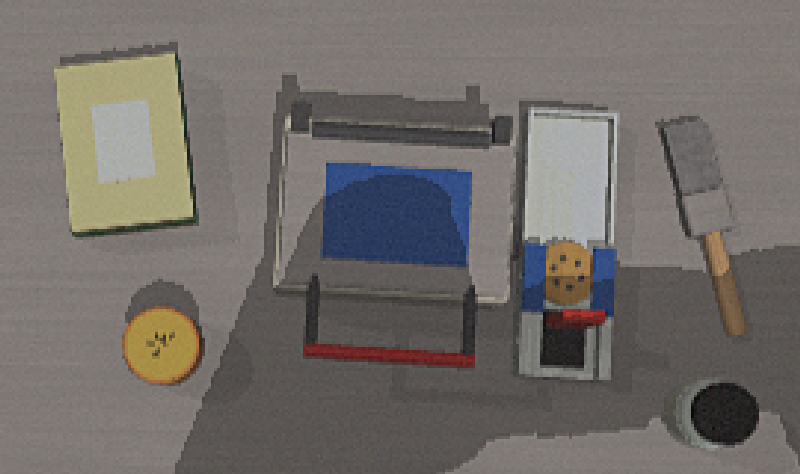

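Press yaw comes out at about −3.4° and its origin at (0.611, −0.035). The predicted tab position (0.529, −0.191) matches the measured one (0.530, −0.190), and the guides agree within 2 mm. I'll start moving, with the fingers shut and the tool x aligned with press x.

Emit:
{"name": "move_arm", "arguments": {"commands": [{"yaw": 0.0715}, {"yaw": 0.0715}, {"yaw": 0.0715}, {"yaw": 0.0715}, {"xyz": [0.03, -0.038, 0]}, {"xyz": [0.03, -0.038, 0]}, {"xyz": [0.03, -0.038, 0]}, {"xyz": [0.03, -0.038, 0]}], "grip": 1, "newtons": 40}}

```text
invalid input
```

Emit:
{"name": "move_arm", "arguments": {"commands": [{"xyz": [0.03, -0.038, 0]}, {"xyz": [0.03, -0.038, 0]}, {"xyz": [0.03, -0.038, 0]}, {"xyz": [0.03, -0.038, 0]}, {"xyz": [0.03, -0.038, 0]}, {"xyz": [0.03, -0.038, 0]}, {"xyz": [0.01, -0.01, 0]}, {"xyz": [0, 0, 0]}]}}

```text
invalid input
```

```bash
cat >> h.py <<'E'
PSI=np.radians(-3.4); ORG=np.array([.6108,-.0353])
def loc(p):
    d=np.array(p[:2])-ORG; c,s=np.cos(PSI),np.sin(PSI); return np.array([c*d[0]+s*d[1],-s*d[0]+c*d[1],p[2]])
def status():
    from rig import manip
    s=manip.sense(); np.set_printoptions(precision=4,suppress=True)
    print("t",s["clock"],"loc",loc(s["tcp_pos"]),"rot",s["tcp_rot"],"F",s["wrist_force"],"w",s["gripper_width"],"ff",s["finger_force"],"q",s["qpos"]); return s
E
python3 -c "from h import *;status()"
```

```text
t 0.1 loc [-0.384  -0.4736  0.2528] rot [-179.9359   -0.0088   22.3321] F [0.6231 0.3414 0.0742] w 0.08539375384168321 ff 0.0 q [-75.6482  16.6854  -8.8239  64.5554  -0.0002  82.0197]
```

Emit:
{"name": "move_arm", "arguments": {"commands": [{"xyz": [0, 0, 0], "yaw": 0.0715}, {"xyz": [0, 0, 0], "yaw": 0.0715}, {"xyz": [0, 0, 0], "yaw": 0.0715}, {"xyz": [0, 0, 0], "yaw": 0.0715}], "grip": 1, "newtons": 40}}

```text
clock: 0.43
tcp_pos: [0.1994, -0.4854, 0.2529]
tcp_rot: [-180.0, 0.0, -3.7]
wrist_force: [-1.0, -0.4, 0.1]
gripper_width: 0.0389
finger_force: 0.0
```

Emit:
{"name": "move_arm", "arguments": {"commands": [{"xyz": [0.03, -0.038, 0], "yaw": 0}, {"xyz": [0.03, -0.038, 0], "yaw": 0}, {"xyz": [0.03, -0.038, 0], "yaw": 0}, {"xyz": [0.03, -0.038, 0], "yaw": 0}, {"xyz": [0.03, -0.038, 0], "yaw": 0}, {"xyz": [0.03, -0.038, 0], "yaw": 0}, {"xyz": [0.03, -0.038, 0], "yaw": 0}, {"xyz": [0.03, -0.038, 0], "yaw": 0}]}}

```text
clock: 1.1
tcp_pos: [0.3935, -0.2671, 0.2532]
tcp_rot: [-180.0, 0.0, -3.4]
wrist_force: [0.9, -1.0, 0.8]
gripper_width: -0.0003
finger_force: 0.0
```

Emit:
{"name": "move_arm", "arguments": {"commands": [{"xyz": [0.03, -0.038, 0], "yaw": 0}, {"xyz": [0.03, -0.038, 0], "yaw": 0}, {"xyz": [0.02, -0.038, 0], "yaw": 0}, {"xyz": [0, 0, 0], "yaw": 0}]}}

```text
clock: 1.43
tcp_pos: [0.4598, -0.1826, 0.253]
tcp_rot: [-179.9, -0.0, -3.2]
wrist_force: [-0.5, -1.2, 0.1]
gripper_width: -0.0003
finger_force: 0.0
```

```bash
python3 -c "from h import *;status()"
```

```text
t 1.4333 loc [-0.142 -0.156  0.253] rot [-179.8918   -0.0146   -3.1508] F [-0.5347 -1.1582  0.1078] w -0.0002943827822504139 ff 0.0 q [-30.2027  13.3996 -13.2491  63.3875   0.103  152.948 ]
```

Emit:
{"name": "move_arm", "arguments": {"commands": [{"xyz": [0, 0.005, 0.044], "yaw": 0}, {"xyz": [0, 0, 0.044], "yaw": 0}, {"xyz": [0, 0, 0.044], "yaw": 0}, {"xyz": [0, 0, 0.044], "yaw": 0}, {"xyz": [0, 0, 0.044], "yaw": 0}, {"xyz": [0, 0, 0], "yaw": 0}]}}

```text
clock: 1.93
tcp_pos: [0.4537, -0.1887, 0.0832]
tcp_rot: [-179.8, 0.5, -3.4]
wrist_force: [-1.6, 1.2, -1.3]
gripper_width: 0.0002
finger_force: 0.0
```

Run:
```python
from h import *
from rig import imaging
status()
d=imaging.get_image("side"); i=d["pixels"][130:240,260:440,::-1]
cv2.imwrite("pics/s1.png",cv2.resize(i,None,fx=4,fy=4))
```

```text
t 1.9333 loc [-0.1477 -0.1625  0.0832] rot [-179.7625    0.4654   -3.4214] F [-1.6432  1.2366 -1.3123] w 0.00020120109806465075 ff 0.0 q [-31.1118  23.1769 -27.8182  39.5273  -0.006  152.3106]
```

View pics/s1.png

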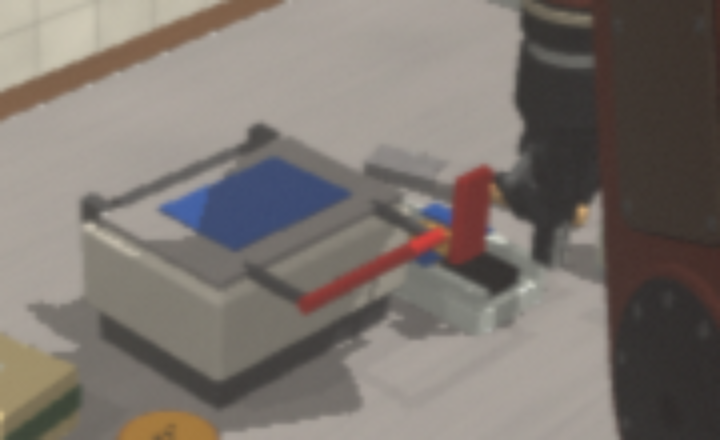

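The fingers are standing behind the tab (tab at about (470,215) in the crop), so I'll advance.

Emit:
{"name": "move_arm", "arguments": {"commands": [{"xyz": [0.025, 0, 0], "yaw": 0}, {"xyz": [0.025, 0, 0], "yaw": 0}, {"xyz": [0.01, 0, 0], "yaw": 0}, {"xyz": [0.008, 0, 0], "yaw": 0}, {"xyz": [0.008, 0, 0], "yaw": 0}, {"xyz": [0.008, 0, 0], "yaw": 0}, {"xyz": [0.008, 0, 0], "yaw": 0}, {"xyz": [0, 0, 0], "yaw": 0}]}}

```text
clock: 2.65
tcp_pos: [0.5268, -0.1948, 0.0884]
tcp_rot: [-180.0, -0.0, -3.4]
wrist_force: [-2.1, 0.4, 1.1]
gripper_width: -0.0003
finger_force: 0.0
```

```bash
python3 -c "from h import *;status()"
```

```text
t 2.65 loc [-0.0743 -0.1642  0.0884] rot [-179.9993   -0.0017   -3.4024] F [-2.105   0.3967  1.0724] w -0.00027159693568783064 ff 0.0 q [-27.7517  28.7778 -17.0648  44.156    0.0014 155.6507]
```

Emit:
{"name": "move_arm", "arguments": {"commands": [{"xyz": [0.009, 0, 0], "yaw": 0}, {"xyz": [0.009, 0, 0], "yaw": 0}, {"xyz": [0.009, 0, 0], "yaw": 0}, {"xyz": [0.009, 0, 0], "yaw": 0}, {"xyz": [0.009, 0, 0], "yaw": 0}, {"xyz": [0.009, 0, 0], "yaw": 0}, {"xyz": [0.006, 0, 0], "yaw": 0}, {"xyz": [0, 0, 0], "yaw": 0}]}}

```text
clock: 3.32
tcp_pos: [0.5721, -0.1973, 0.0881]
tcp_rot: [-180.0, 0.0, -3.4]
wrist_force: [-5.1, 1.3, 1.7]
gripper_width: -0.0
finger_force: 0.0
```

```bash
python3 -c "from h import *;status()"
```

```text
t 3.3167 loc [-0.029  -0.164   0.0881] rot [-179.984     0.0009   -3.3807] F [-5.1214  1.2556  1.7329] w -2.3315188623702777e-05 ff 0.0 q [-25.9519  32.8346  -9.7402  47.4321   0.0144 157.4288]
```

Force is 5 N and the travel is near 60 mm. I'll creep on until the stop shows in the force.

Emit:
{"name": "move_arm", "arguments": {"commands": [{"xyz": [0.003, 0, 0], "yaw": 0}, {"xyz": [0.003, 0, 0], "yaw": 0}, {"xyz": [0.002, 0, 0], "yaw": 0}, {"xyz": [0, 0, 0], "yaw": 0}]}}

```text
clock: 3.65
tcp_pos: [0.5748, -0.1974, 0.0878]
tcp_rot: [-180.0, 0.3, -3.4]
wrist_force: [-13.5, 0.6, 5.2]
gripper_width: -0.0002
finger_force: 0.0
```

Run:
```python
from h import *
from rig import imaging
status()
d=imaging.get_image("top"); i=d["pixels"][110:270,330:500,::-1]
cv2.imwrite("pics/t1.png",cv2.resize(i,None,fx=3.5,fy=3.5))
```

```text
t 3.65 loc [-0.0263 -0.164   0.0878] rot [-179.9862    0.3034   -3.4314] F [-13.519    0.556    5.2392] w -0.00015077224878882935 ff 0.0 q [-25.7936  33.2969  -8.939   48.0499  -0.1026 157.6381]
```

The force jump to 13.5 N marks the end stop. I'll back off, then raise.

Emit:
{"name": "move_arm", "arguments": {"commands": [{"xyz": [-0.02, 0, 0], "yaw": 0}, {"xyz": [-0.02, 0, 0], "yaw": 0}, {"xyz": [-0.02, 0, 0], "yaw": 0}, {"xyz": [-0.02, 0, 0], "yaw": 0}, {"xyz": [-0.03, 0, 0], "yaw": 0}, {"xyz": [-0.03, 0, 0], "yaw": 0}, {"xyz": [0, 0, 0], "yaw": 0}, {"xyz": [0, 0, 0], "yaw": 0}]}}

```text
clock: 4.37
tcp_pos: [0.4729, -0.192, 0.0888]
tcp_rot: [180.0, -0.1, -3.4]
wrist_force: [0.2, 0.1, 0.1]
gripper_width: 0.0002
finger_force: 0.0
```

Emit:
{"name": "move_arm", "arguments": {"commands": [{"xyz": [0, 0, -0.04], "yaw": 0}, {"xyz": [0, 0, -0.04], "yaw": 0}, {"xyz": [0, 0, -0.04], "yaw": 0}, {"xyz": [-0.03, -0.03, -0.03], "yaw": -0.075}, {"xyz": [-0.03, -0.03, 0], "yaw": -0.075}, {"xyz": [0, 0, 0], "yaw": -0.075}, {"xyz": [0, 0, 0], "yaw": -0.075}, {"xyz": [0, 0, 0], "yaw": -0.075}], "grip": 0.5}}

```text
clock: 5.03
tcp_pos: [0.4293, -0.1468, 0.2018]
tcp_rot: [179.8, -0.1, 30.7]
wrist_force: [-0.2, 0.1, 0.1]
gripper_width: 0.0427
finger_force: 0.0
```

Run:
```python
from h import *
from rig import imaging
status()
d=imaging.get_image("top"); pickle.dump(d,open("pics/top2.pkl","wb")); i=d["pixels"][110:270,330:500,::-1]
cv2.imwrite("pics/t2.png",cv2.resize(i,None,fx=3.5,fy=3.5))
c,s=np.cos(PSI),np.sin(PSI)
for x in (.024,.033,.095):
  l=np.array([x,-.16]); w=ORG+[c*l[0]-s*l[1],s*l[0]+c*l[1]]; print(x,(proj(d,[*w,.034])-[330,110])*3.5)
for b in blobs(red(d["pixels"])):
  if b[0][1]<260: print(b[0],loc(ray(d,*b[1],.11)))
```

```text
t 5.0333 loc [-0.1745 -0.1221  0.2018] rot [179.843   -0.1199  30.7218] F [-0.208   0.1326  0.1175] w 0.04265159713070486 ff 0.0 q [-28.1427  11.0526 -24.4304  54.3206   0.0214 121.1357]
0.024 [321.6255 252.0244]
0.033 [322.1206 240.2753]
0.095 [325.508  159.8887]
[420 214  14   7  64] [-0.0732 -0.1589  0.11  ]
[332 226  58   7 210] [-0.115  -0.0004  0.11  ]
```

View pics/t2.png

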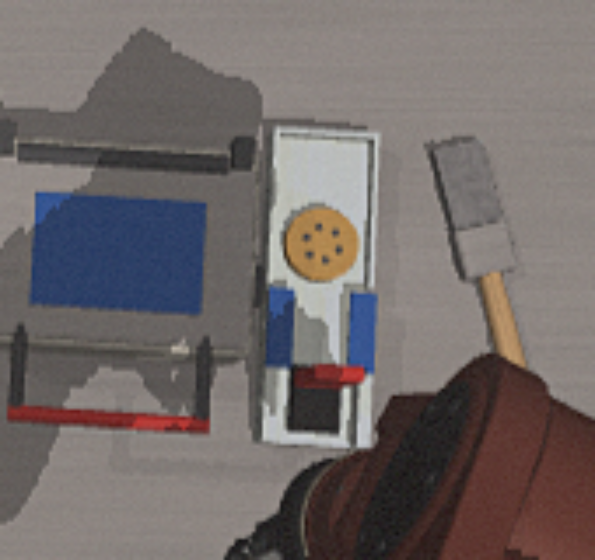

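The die sits at (322,243) in the crop, press x ≈ 0.031, flat and clear of the guides. The tab is back at rest. Next I turn the closing direction across the bar and go over it.

Emit:
{"name": "move_arm", "arguments": {"commands": [{"xyz": [0, 0, 0], "yaw": -0.078}, {"xyz": [0, 0, 0], "yaw": -0.078}, {"xyz": [0, 0, 0], "yaw": -0.078}, {"xyz": [0, 0, 0], "yaw": -0.078}, {"xyz": [0, 0, 0], "yaw": -0.078}, {"xyz": [0, 0, 0], "yaw": -0.078}, {"xyz": [0, 0, 0], "yaw": -0.078}, {"xyz": [0, 0, 0], "yaw": -0.078}]}}

```text
clock: 5.75
tcp_pos: [0.4291, -0.1471, 0.2012]
tcp_rot: [179.9, 0.0, 86.7]
wrist_force: [-0.2, -0.1, 0.2]
gripper_width: 0.0426
finger_force: 0.0
```

Emit:
{"name": "move_arm", "arguments": {"commands": [{"xyz": [0.04, 0.02, 0], "yaw": 0}, {"xyz": [0.04, 0.02, 0], "yaw": 0}, {"xyz": [0.04, 0.02, 0], "yaw": 0}, {"xyz": [0.04, 0.02, 0], "yaw": 0}, {"xyz": [0, 0, 0], "yaw": 0}, {"xyz": [0, 0, 0], "yaw": 0}]}}

```text
clock: 6.25
tcp_pos: [0.4966, -0.0291, 0.2009]
tcp_rot: [179.9, -0.0, 86.5]
wrist_force: [-0.8, -1.4, -0.5]
gripper_width: 0.0422
finger_force: 0.0
```

```bash
python3 -c "from h import *;status()"
```

```text
t 6.25 loc [-0.1144 -0.0006  0.2009] rot [179.9143  -0.003   86.5498] F [-0.7533 -1.3794 -0.5135] w 0.04223144873180558 ff 0.0 q [-11.7912  15.7634 -18.2741  55.8782   0.0154  81.6591]
```

Position (−0.1144, −0.0006) is over the bar. I'll descend 90 mm to z 0.111.

Emit:
{"name": "move_arm", "arguments": {"commands": [{"xyz": [0, 0, 0.03], "yaw": 0}, {"xyz": [0, 0, 0.03], "yaw": 0}, {"xyz": [0, 0, 0.025], "yaw": 0}, {"xyz": [0, 0, 0.02], "yaw": 0}, {"xyz": [0, 0, 0.015], "yaw": 0}, {"xyz": [0, 0, 0], "yaw": 0}, {"xyz": [0, 0, 0], "yaw": 0}]}}

```text
clock: 6.83
tcp_pos: [0.4947, -0.0312, 0.1107]
tcp_rot: [-180.0, -0.0, 86.4]
wrist_force: [0.4, -0.2, -0.0]
gripper_width: 0.0425
finger_force: 0.0
```

Run:
```python
from h import *
from rig import imaging
status()
d=imaging.get_image("side"); i=d["pixels"][130:240,260:440,::-1]
cv2.imwrite("pics/s3.png",cv2.resize(i,None,fx=4,fy=4))
```

```text
t 6.8333 loc [-0.1161 -0.0028  0.1107] rot [-179.967    -0.0006   86.3833] F [ 0.4294 -0.2443 -0.0354] w 0.04245615109822516 ff 0.0 q [-12.0601  21.1469 -25.8679  43.0179  -0.0043  81.5566]
```

View pics/s3.png

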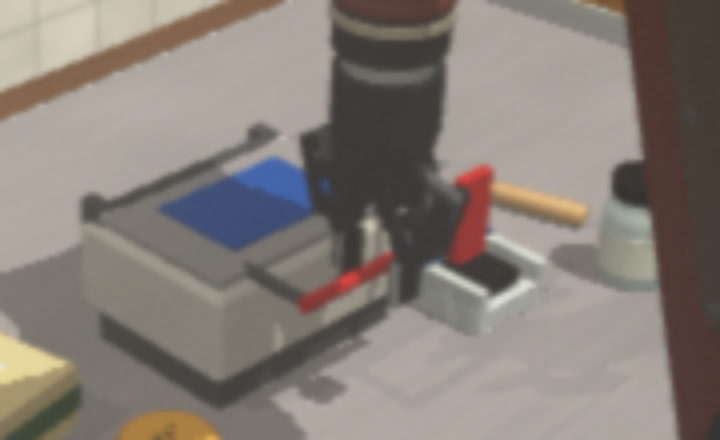

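The fingers straddle the bar, near (370,265) in the crop. I'll close on it.

Emit:
{"name": "move_arm", "arguments": {"commands": [{"xyz": [0, 0, 0], "yaw": 0}, {"xyz": [0, 0, 0], "yaw": 0}, {"xyz": [0, 0, 0], "yaw": 0}, {"xyz": [0, 0, 0], "yaw": 0}, {"xyz": [0, 0, 0], "yaw": 0}, {"xyz": [0, 0, 0], "yaw": 0}], "grip": 1, "newtons": 40}}

```text
clock: 7.38
tcp_pos: [0.4953, -0.0307, 0.1116]
tcp_rot: [179.9, 0.0, 86.5]
wrist_force: [-1.0, -1.3, 6.4]
gripper_width: 0.0107
finger_force: 38.9
```

Run:
```python
from h import *
s=status()
# arc rows (tool y = press x, tool z = down), 2.5 deg steps eased
n=36; a=np.radians(np.linspace(0,90,n+1)); R=.185
dx=np.diff(-R*np.cos(a))/.75; dz=-np.diff(R*np.sin(a))/.75
for i in range(n): print(i,round(dx[i],4),round(dz[i],4))
```

```text
t 7.3833 loc [-0.1155 -0.0023  0.1116] rot [179.917    0.0319  86.4979] F [-0.9736 -1.2668  6.4357] w 0.01072830300309412 ff 38.94068241119385 q [-11.9844  21.0554 -25.8502  43.0076  -0.0194  81.5176]
0 0.0002 -0.0108
1 0.0007 -0.0107
2 0.0012 -0.0107
3 0.0016 -0.0106
4 0.0021 -0.0106
5 0.0026 -0.0105
6 0.003 -0.0103
7 0.0035 -0.0102
8 0.0039 -0.01
9 0.0043 -0.0099
10 0.0048 -0.0097
11 0.0052 -0.0094
12 0.0056 -0.0092
13 0.006 -0.0089
14 0.0064 -0.0087
15 0.0067 -0.0084
16 0.0071 -0.0081
17 0.0074 -0.0078
18 0.0078 -0.0074
19 0.0081 -0.0071
20 0.0084 -0.0067
21 0.0087 -0.0064
22 0.0089 -0.006
23 0.0092 -0.0056
24 0.0094 -0.0052
25 0.0097 -0.0048
26 0.0099 -0.0043
27 0.01 -0.0039
28 0.0102 -0.0035
29 0.0103 -0.003
30 0.0105 -0.0026
31 0.0106 -0.0021
32 0.0106 -0.0016
33 0.0107 -0.0012
34 0.0107 -0.0007
35 0.0108 -0.0002
```

The bar is gripped. I'll swing it up along the arc.

Emit:
{"name": "move_arm", "arguments": {"commands": [{"xyz": [0, 0.0002, -0.0108], "yaw": 0}, {"xyz": [0, 0.0007, -0.0107], "yaw": 0}, {"xyz": [0, 0.0012, -0.0107], "yaw": 0}, {"xyz": [0, 0.0016, -0.0106], "yaw": 0}, {"xyz": [0, 0.0021, -0.0106], "yaw": 0}, {"xyz": [0, 0.0026, -0.0105], "yaw": 0}, {"xyz": [0, 0.003, -0.0103], "yaw": 0}, {"xyz": [0, 0.0035, -0.0102], "yaw": 0}]}}

```text
clock: 8.05
tcp_pos: [0.5058, -0.0313, 0.1748]
tcp_rot: [-180.0, 0.0, 86.5]
wrist_force: [0.2, -2.6, -3.0]
gripper_width: 0.0101
finger_force: 39.1
```

Run:
```python
from h import *
s=status(); l=loc(s["tcp_pos"])-[.07,0,.111]; print("ang",np.degrees(np.arctan2(l[2],-l[0])),"R",np.hypot(l[0],l[2]))
```

```text
t 8.05 loc [-0.1051 -0.0022  0.1748] rot [-179.9603    0.0144   86.497 ] F [ 0.2343 -2.6103 -2.9935] w 0.010104894539287517 ff 39.07999813556671 q [-11.7981  18.1555 -19.158   52.7237  -0.02    81.7049]
ang 20.02600406209398 R 0.1863627914583609
```

Angle 20°, radius on track, low forces. I'll continue.

Emit:
{"name": "move_arm", "arguments": {"commands": [{"xyz": [0, 0.0039, -0.01], "yaw": 0}, {"xyz": [0, 0.0043, -0.0099], "yaw": 0}, {"xyz": [0, 0.0048, -0.0097], "yaw": 0}, {"xyz": [0, 0.0052, -0.0094], "yaw": 0}, {"xyz": [0, 0.0056, -0.0092], "yaw": 0}, {"xyz": [0, 0.006, -0.0089], "yaw": 0}, {"xyz": [0, 0.0064, -0.0087], "yaw": 0}, {"xyz": [0, 0.0067, -0.0084], "yaw": 0}]}}

```text
clock: 8.72
tcp_pos: [0.5353, -0.033, 0.23]
tcp_rot: [-179.6, 0.0, 86.5]
wrist_force: [-12.9, -4.5, 4.5]
gripper_width: 0.0105
finger_force: 39.0
```

```bash
cat >> h.py <<'E'
def arc():
    s=status(); l=loc(s["tcp_pos"])-[.07,0,.111]; print("ang",np.degrees(np.arctan2(l[2],-l[0])),"R",np.hypot(l[0],l[2]))
E
python3 -c "from h import *;arc()"
```

```text
t 8.7167 loc [-0.0755 -0.0022  0.23  ] rot [-179.6423    0.0175   86.492 ] F [-12.8948  -4.5432   4.4625] w 0.010455224043778952 ff 39.00370538234711 q [-11.302   18.9631  -9.1093  62.2796  -0.0659  82.2062]
ang 39.27873609196362 R 0.1879937902532221
```

Emit:
{"name": "move_arm", "arguments": {"commands": [{"xyz": [0, 0, 0], "yaw": 0}, {"xyz": [0, 0, 0], "yaw": 0}]}}

```text
clock: 8.88
tcp_pos: [0.5354, -0.033, 0.2302]
tcp_rot: [-179.7, 0.0, 86.5]
wrist_force: [-13.8, -3.7, 7.2]
gripper_width: 0.0102
finger_force: 39.3
```

Run:
```python
from h import *
from rig import imaging
arc()
d=imaging.get_image("side"); pickle.dump(d,open("pics/side4.pkl","wb"))
i=d["pixels"][110:240,260:440,::-1]
cv2.imwrite("pics/s4.png",cv2.resize(i,None,fx=4,fy=4))
# angle check: bar left end visible point vs. predictions
c,s=np.cos(PSI),np.sin(PSI)
for a in (35,38,40,42):
  t=np.radians(a); r=[]
  for y in (.06,):
    l=[.07-.185*np.cos(t),y]; w=ORG+[c*l[0]-s*l[1],s*l[0]+c*l[1]]; r.append((proj(d,[*w,.108+.185*np.sin(t)])-[260,110])*4)
  print(a,r)
```

```text
t 8.8833 loc [-0.0754 -0.0022  0.2302] rot [-179.6828    0.0231   86.4963] F [-13.7646  -3.7253   7.2396] w 0.010218371679278783 ff 39.280335903167725 q [-11.301   18.9367  -9.1131  62.2614  -0.0659  82.203 ]
ang 39.355244212532874 R 0.1880341141739293
35 [array([278.4194, 222.1296])]
38 [array([272.4962, 208.4636])]
40 [array([268.2961, 199.4688])]
42 [array([263.903 , 190.5845])]
```

View pics/s4.png

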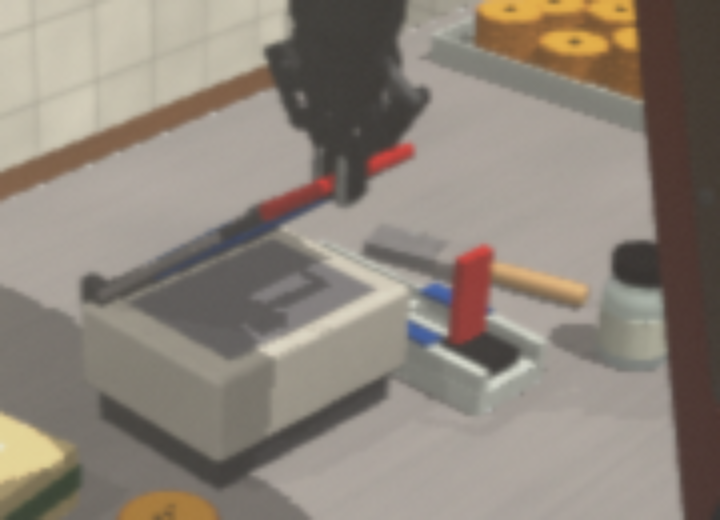

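The bar's end is at about (265,208) in the crop, a lid angle of about 38.5°, and the grip is sound. There is some radial squeeze of about 14 N, so I'll ease 3 mm towards −x and carry on.

Emit:
{"name": "move_arm", "arguments": {"commands": [{"xyz": [0, 0.003, -0.0081], "yaw": 0}, {"xyz": [0, 0.0074, -0.0078], "yaw": 0}, {"xyz": [0, 0.0078, -0.0074], "yaw": 0}, {"xyz": [0, 0.0081, -0.0071], "yaw": 0}, {"xyz": [0, 0.0084, -0.0067], "yaw": 0}, {"xyz": [0, 0.0087, -0.0064], "yaw": 0}, {"xyz": [0, 0.0089, -0.006], "yaw": 0}, {"xyz": [0, 0.0092, -0.0056], "yaw": 0}]}}

```text
clock: 9.6
tcp_pos: [0.5823, -0.0357, 0.2732]
tcp_rot: [-179.8, 0.0, 86.5]
wrist_force: [-14.5, -1.7, 17.7]
gripper_width: 0.0101
finger_force: 41.4
```

```bash
python3 -c "from h import *;arc()"
```

```text
t 9.6 loc [-0.0284 -0.0021  0.2732] rot [-179.8333    0.0094   86.5001] F [-14.5083  -1.7362  17.6891] w 0.010145368219115478 ff 41.3929009437561 q [-10.6723  22.7269   3.0484  70.4858  -0.0301  82.8277]
ang 58.755914772500816 R 0.18975644843217662
```

Emit:
{"name": "move_arm", "arguments": {"commands": [{"xyz": [0, 0.007, -0.0092], "yaw": 0}, {"xyz": [0, 0.0097, -0.0048], "yaw": 0}, {"xyz": [0, 0.0099, -0.0043], "yaw": 0}, {"xyz": [0, 0.01, -0.0039], "yaw": 0}]}}

```text
clock: 9.93
tcp_pos: [0.6111, -0.0374, 0.289]
tcp_rot: [-179.9, -0.0, 86.5]
wrist_force: [-9.3, -1.6, 16.3]
gripper_width: 0.0103
finger_force: 42.6
```

```bash
python3 -c "from h import *;arc()"
```

```text
t 9.9333 loc [ 0.0004 -0.002   0.289 ] rot [-179.9418   -0.0189   86.5079] F [-9.2503 -1.5849 16.2565] w 0.010312910566510928 ff 42.57141172885895 q [-10.3429  25.7028   9.9889  74.3461   0.0119  83.1493]
ang 68.6619089011889 R 0.19113962399536982
```

Run:
```python
from h import *
from rig import imaging
from scipy.optimize import least_squares
c,s=np.cos(PSI),np.sin(PSI)
def W(l): return np.array([*(ORG+[c*l[0]-s*l[1],s*l[0]+c*l[1]]),l[2]])
cams=[]
for n in ("side","top"):
  d=imaging.get_image(n); pickle.dump(d,open(f"pics/{n}5.pkl","wb"))
  cv2.imwrite(f"pics/{n}5.png",cv2.resize(d["pixels"][90:240,240:460,::-1],None,fx=3.5,fy=3.5))
  m=red(d["pixels"]); pr=proj(d,W([.0,0,.28])); pts=[]
  for b in blobs(m,8):
    if np.linalg.norm(b[1]-pr)<60: print(n,b[0],b[1]); ys,xs=np.nonzero(b[2]); pts.append(np.c_[xs,ys])
  p=np.vstack(pts).astype(float)
  cams.append((d,p)); print(n,len(p),pr)
def res(v):
  r=[]
  for d,p in cams:
    a,b=proj(d,W([v[0],.07,v[1]])),proj(d,W([v[0],-.07,v[1]])); t=(b-a)/np.linalg.norm(b-a)
    r.append(((p-a)@[-t[1],t[0]]).mean()*1)
  return r
f=least_squares(res,[0,.28]); x,z=f.x; print(f.x,f.cost,"ang",np.degrees(np.arctan2(z-.108,.07-x)),np.hypot(x-.07,z-.108))
```

```text
side [333 119  12   6  33] [338.06060606 121.66666667]
side 33 [324.63527422 126.9506547 ]
top [337 165  14   6  65] [343.10769231 167.47692308]
top 65 [370.03098468 170.47399499]
[0.00273192 0.27979329] 7.467355973323048e-28 ang 68.61647446814662 0.18449371221669594
```

The two-view fit puts the bar at x 0.003, z 0.280: lid angle 68.6°, radius 184.5 mm, consistent with the known 185 mm. The bar is about 9 mm ahead of the TCP, still well within the pads. I'll continue.

Emit:
{"name": "move_arm", "arguments": {"commands": [{"xyz": [0, 0.01, -0.0035], "yaw": 0}, {"xyz": [0, 0.01, -0.003], "yaw": 0}, {"xyz": [0, 0.01, -0.0026], "yaw": 0}, {"xyz": [0, 0.01, -0.0021], "yaw": 0}, {"xyz": [0, 0.01, -0.0016], "yaw": 0}, {"xyz": [0, 0.008, -0.0012], "yaw": 0}, {"xyz": [0, 0.006, -0.0006], "yaw": 0}, {"xyz": [0, 0, 0], "yaw": 0}]}}

```text
clock: 10.7
tcp_pos: [0.6604, -0.0402, 0.2999]
tcp_rot: [179.9, -0.0, 86.5]
wrist_force: [-1.0, -1.0, 5.0]
gripper_width: 0.0108
finger_force: 43.1
```

```bash
python3 -c "from h import *;arc()"
```

```text
t 10.7 loc [ 0.0498 -0.002   0.2999] rot [179.9006  -0.0391  86.5178] F [-1.0192 -1.005   4.9646] w 0.010797702833790286 ff 43.07724416255951 q [-9.8337 31.582  21.1559 79.4794  0.0499 83.6485]
ang 83.90096835481337 R 0.1899348567178844
```

Emit:
{"name": "move_arm", "arguments": {"commands": [{"xyz": [0, 0.007, -0.0006], "yaw": 0}, {"xyz": [0, 0.007, -0.0004], "yaw": 0}, {"xyz": [0, 0.006, -0.0002], "yaw": 0}, {"xyz": [0, 0.004, 0], "yaw": 0}, {"xyz": [0, 0.0015, 0], "yaw": 0}, {"xyz": [0, 0, 0], "yaw": 0}, {"xyz": [0, 0, 0], "yaw": 0}, {"xyz": [0, 0, 0], "yaw": 0}]}}

```text
clock: 11.37
tcp_pos: [0.679, -0.0413, 0.3006]
tcp_rot: [179.9, -0.0, 86.5]
wrist_force: [-2.1, 0.8, 7.8]
gripper_width: 0.0105
finger_force: 43.5
```

Run:
```python
from h import *
from rig import imaging
from scipy.optimize import least_squares
arc()
c,s=np.cos(PSI),np.sin(PSI)
def W(l): return np.array([*(ORG+[c*l[0]-s*l[1],s*l[0]+c*l[1]]),l[2]])
cams=[]
for n in ("side","top"):
  d=imaging.get_image(n)
  cv2.imwrite(f"pics/{n}6.png",cv2.resize(d["pixels"][60:240,240:460,::-1],None,fx=3,fy=3))
  m=red(d["pixels"]); pr=proj(d,W([.07,0,.293])); pts=[]
  for b in blobs(m,5):
    if np.linalg.norm(b[1]-pr)<50: print(n,b[0],b[1]); ys,xs=np.nonzero(b[2]); pts.append(np.c_[xs,ys])
  if pts: cams.append((d,np.vstack(pts).astype(float)))
def res(v):
  r=[]
  for d,p in cams:
    a,b=proj(d,W([v[0],.07,v[1]])),proj(d,W([v[0],-.07,v[1]])); t=(b-a)/np.linalg.norm(b-a)
    r.append(((p-a)@[-t[1],t[0]]).mean())
  return r
f=least_squares(res,[.07,.29]); x,z=f.x; print(f.x,"ang",np.degrees(np.arctan2(z-.108,.07-x)),np.hypot(x-.07,z-.108))
a=cv2.imread("pics/side6.png");b=cv2.imread("pics/top6.png")
cv2.imwrite("pics/b6.png",cv2.resize(np.hstack([a[:,:],b]),None,fx=.6,fy=.6))
```

```text
t 11.3667 loc [ 0.0684 -0.002   0.3006] rot [179.9301  -0.0381  86.5175] F [-2.1388  0.833   7.8406] w 0.010509162174969347 ff 43.53730380535126 q [-9.6575 34.0923 25.5479 81.3902  0.0454 83.825 ]
ang 89.51629533687408 R 0.1895637610610316
side [316 109  11   5  23] [320.6522 110.6522]
top [339 133   6   5  28] [341.3214 134.8929]
[0.068  0.2951] ang 89.38782645743743 0.18707062537202693
```

View pics/b6.png

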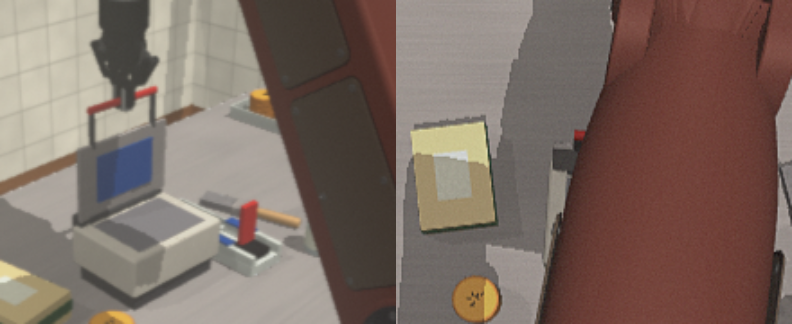

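The lid stands upright with the bar held in the fingers, at (125,97) in the left crop. Both the arm and the cameras put it at about 89.4°, within the ±4° allowed. I'll hand the job in.

Emit:
{"name": "move_arm", "arguments": {"commands": [{"xyz": [0, 0.001, 0], "yaw": 0}, {"xyz": [0, 0, 0], "yaw": 0}, {"xyz": [0, 0, 0], "yaw": 0}, {"xyz": [0, 0, 0], "yaw": 0}, {"xyz": [0, 0, 0], "yaw": 0}, {"xyz": [0, 0, 0], "yaw": 0}]}}

```text
clock: 11.97
tcp_pos: [0.6796, -0.0414, 0.3006]
tcp_rot: [179.9, -0.0, 86.5]
wrist_force: [-2.7, -0.4, 6.2]
gripper_width: 0.0104
finger_force: 43.6
```

Run:
```python
from h import *
from rig import manip
arc(); print(manip.finish_job())
```

```text
t 11.9667 loc [ 0.0691 -0.002   0.3006] rot [179.9359  -0.0366  86.5214] F [-2.6933 -0.4306  6.1988] w 0.01041792995425484 ff 43.55288028717041 q [-9.6478 34.1891 25.7192 81.4704  0.0433 83.8309]
ang 89.71678453371231 R 0.18958338140422198
the job is handed in; nothing more can be done
None
```

I handed the job in at about 12 s of the 56 s, no verdict returned: die ejected onto the open deck (x ≈ 31 mm, last imaged before the lid was lifted), ejector sprung back, lid gripped by its bar and held at about 89.7°.

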